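Tilt up the readout, release the safety catch and hold the press lever down

TASK

Get the bench press to clamp the test cassette in its nest: first tilt the readout's display up halfway, to about 45 degrees, so the operator can watch the force. Then flip the red safety catch on the press up out of the lever's way, and only after that pull the lever with the black grip forward and down as far as it goes, and hold it there: it springs back if let go, so finish while still holding it, with the display and the catch left as set and the loupe, grease tin and marker left undisturbed.

Things in the scene. Friction and masses are not known exactly. Their poses are not given: they have to be found in the camera images.
- press: blue bench arbor press, fixed, bed 190 x 130 mm, head 62 mm tall with its flat top 135 mm above the worktop; origin on the worktop under the lever's shaft; x points to its back (front, toward the robot, is -x), y to its left, z up. The lever is on its right (-y) side, the catch on top of the head, a cassette lies in the nest under the ram. The ram is geared to the lever.
- lever_turn (a joint): press lever angle in rad, 0 = up (arm leaning 20 degrees forward of vertical), growing as the grip is pulled forward (-x of the press) and down, hard stop at 1.05 (arm 80 degrees from vertical). A spring returns it to 0 from anywhere: about 2 N at the grip at the start, 6 N at the stop. The catch blocks it at about 0.05 while down.
- lever: the press's lever, steel arm with its black grip; origin on the shaft axis, axes as the press when up
- lever_grip (a point): black cross grip at the end of the lever: a cylinder 28 mm in diameter and 34 mm long, axis along the press's y, both flat ends free, so it can be pinched across its ends from above and turns between the fingers; this point is its centre, 135 mm from the lever's shaft axis; the 14 mm steel arm enters it from the shaft side at mid-length
- lever_pivot (a point): point on the lever's shaft axis (parallel to the press's y) in the plane in which the grip's centre swings, 100 mm above the worktop; axes as the press
- catch (a joint): red safety catch angle in rad, 0 = down, its bar pointing to the press's right across the front of the lever arm; grows as the bar flips up and the thumb tab swings to the press's left (+y); stop at 1.45. The bar is clear of the lever beyond about 0.7. Stays where it is left by friction (about 1 N at the tab); the tab can simply be pushed to the left with a fingertip from its right side, above the bar.
- catch_tab (a point): point on the catch's red thumb tab, 33 mm from the catch's hinge axis along the tab. Tab: 12 mm along the press's x, 9 mm thick, ends 46 mm from the hinge axis; upright when the catch is down. Both 12 mm-apart sides are free for fingers. Axes: z along the tab to its tip, x along the hinge.
- catch_pivot (a point): point on the catch's hinge axis (parallel to the press's x) level with the tab, 150 mm above the worktop, 15 mm above the head's top; axes as the press. The bar, 10 mm high and 12 mm wide, reaches 60 mm from here to the right.
- screen (a joint): tilt of the readout's display in rad, 0 = lying flat, 0.785 = 45 degrees; hinged at its front edge (the edge toward the robot), the rear edge rises. Stiff hinge, stays where it is left; about 3 N at the tab to raise it.
- screen_tab (a point): point in the yellow pull tab that sticks out from the middle of the display's rear edge, in the display's plane, 123 mm from the hinge axis. Tab 14 mm wide, 8 mm thick, reaching 100 to 134 mm from the hinge axis; nothing lies beneath it (display flat: 49 mm above the worktop). Axes: x outward along the tab, y along the hinge.
- screen_pivot (a point): point on the display's hinge axis, in line with the tab, 49 mm above the worktop; x points to the readout's back, y along the hinge, z up
- readout: grey readout box, fixed, 100 x 120 x 42 mm, with the black 98 x 116 x 10 mm display on top; origin under its centre on the worktop, x to its back, z up
- loupe: black loupe, 37 mm across, 34 mm tall, standing loose; origin under its centre; to be left alone
- grease_tin: white tin with green lid, 63 mm across, 35 mm tall, loose; origin under its centre; to be left alone
- marker: white marker with blue cap, 15 x 142 x 17 mm, lying loose along its y; origin under its centre; to be left alone

How it is judged:
On the way, in this order (a step that is already met when the one before it is completed fails the run):
1. the display is tilted up to about 45 degrees (value of joint screen between 0.61 and 0.96 rad and value of joint lever_turn below 0.2 rad), for 0.3 s.
2. the catch is flipped up while the lever is still up (value of joint catch above 0.7 rad and value of joint lever_turn below 0.2 rad), for 0.2 s.
3. the lever is pulled down to its stop and held there by the fingers (value of joint lever_turn above 0.97 rad and contact force between the fingers and lever above 2 N), for 0.5 s.
At the end, for the whole second after the job is handed in: the fingers hold the lever (more than 2 N) with the lever within 0.08 rad of its lower stop, the catch is up (above 0.7 rad), the display stands at 45 degrees give or take 10, and loupe, tin and marker are within 30 mm of where they stood (all of step 3 and value of joint catch above 0.7 rad and value of joint screen between 0.61 and 0.96 rad and distance of each of loupe, grease_tin, marker from where it was at the start of the episode below 0.03 m); the arm keeps its last pose, push and grip.
It fails at once if the loupe, the grease tin or the marker is knocked away (distance of any of loupe, grease_tin, marker from where it was at the start of the episode above 0.04 m).
It fails at once if the lever is forced past the catch while the catch is down (value of joint lever_turn above 0.3 rad and value of joint catch below 0.5 rad).
It also fails if it takes over 72 s, if anything falls off the work surface, if the arm or the gripper's body presses on something with over 40 N, if the wrist force passes 120 N, or if a joint passes its speed limit or range.

ROBOT

A 7-joint arm with a two-finger parallel gripper is mounted at the origin on a cart in front of the work surface, level with it; the furniture and walls round the work are solid. World frame = base frame: x ahead of the robot, y to its left, z up, the work surface at z = 0. Lengths are in m, angles in rad, forces in N, time in s.
With the tool pointing down it reaches from about 0.425 to 0.875 m from the base axis. Payload 4.7 kg.
Tool frame: the origin (TCP) lies midway between the tips of the shut fingers; the grasp point (between the pads) lies behind it (r.grip_depth is the z of the grasp point in the tool frame, in m); z points along the fingers, y is the line along which they close (so a half turn about z gives the same grasp; the last joint's range is limited). The gripper opens to 87 mm and grips with 3 to 60 N. Pads are 19 mm wide; open, the fingers measure 117 mm over their backs; the gripper's body (75 mm by 190 mm) begins 51 mm behind the grasp point.
Start: joints at [1.194, 0.321, -0.07, 1.45, 0.023, 1.371, -0.057], TCP at [0.248, -0.601, 0.201] pointing down, gripper open.
Joint ranges: [-2.86, 2.86], [-0.3, 2.09], [-1.38, 1.24], [0.06, 2.45], [-1.56, 4.7], [0.09, 2.05], [-2.69, 2.69]. Speed limits (rad/s): [2.57, 2.57, 3.14, 3.14, 3.14, 3.14, 3.14].

INTERFACE

Orientations are given as a unit quaternion [w, x, y, z].
In Python, from cell import sense, cams, job_done, r gives the robot as it stands.
- The arm moves only by the shell command python3 -m inch 'ROWS'. ROWS is JSON, a list that holds one entry, the list of rows, each a list of 7 numbers: the turn, a rotation vector about the tool's x, y, z scaled (see below), then the shift along the tool's x, y, z scaled (see below), then the opening, from 0 (shut) to 1 (fully open). A call has 1 to 12 rows; each row is the pose to reach, as a shift and turn from the pose commanded when the call began, along the tool's axes at that moment; what a row does not reach only later rows make up. The controller multiplies each number of a shift by 60 cm and each number of a turn by 45 degrees. A row lasts 1/12 s, in which the tool goes at most 41.7 mm and 7.16 degrees, less where a joint would pass 70% of its speed; a pose out of reach is approached as far as the arm can. A call with a number of a shift or a turn outside -1 to 1 is refused whole. A call with a gripper value outside its range is refused whole. The fingers move at their own pace and stop on an object; the grip force is fixed at half the most. Time passes only in rows, so rows that repeat a pose let the fingers close. It gives the time, the measured TCP pose, the force, the opening and the grip force at its end, in the units of the state.
- sense(): the state, without advancing time (a new reading comes with each control period).
- cams.get_image(name): name is "scene" or "side" or "wrist"; returns the picture (384x512x3 uint8, blue, green, red); there is no depth.
- cams.camera_info(name): a dict with "intrinsics" (3x3 intrinsics, pixels), "extrinsics" (4x4, takes a point from camera to world coordinates). Camera axes: x right, y up, looking along -z (the intrinsics and any distortion apply to the point x, -y, -z); pixel columns grow to the right and rows downward; lengths in m; the calibration is good to about 2 mm. A picture is of the moment at which its call begins: read the wrist's pose just before it. camera_info takes no time and is no camera call; for the wrist camera it gives the pose at the moment of the call.
- job_done(): hands the job in; it is judged then, once.
The state is a dict: "clock": time; "joint_positions": joint angles; "joint_vel": joint speeds; "effort": joint torques, N m; "tool_pos": TCP position; "ee_rot": TCP orientation; "force": force on the tool from outside, world axes, zero at the start; "wrist_torque": the same for the moment, N m; "finger_gap": finger opening in m; "finger_force": force on a finger pad.
Only numpy, scipy, OpenCV 4.12 (cv2) and the standard library are available. Lean on these libraries where they do the work, as an engineer would, in place of code of your own. Each camera call takes 0.05 s, during which the arm holds its last target. There are 200 camera calls.

## Working session

There is one attempt and no reset: what is moved stays moved. The work goes in short steps, Python scripts to look and compute and a shell command to move; the robot and the scene stay as the last step left them, time stands still between calls to the robot, and variables do not carry over. Pictures are saved under pics/ and viewed, at most 10 in all, crops included, and the job is handed in when it is done.

```bash
mkdir -p pics; python3 - <<'E'
from cell import sense,cams,r
import cv2,numpy as np
s=sense();print(s,r.grip_depth)
for n in("scene","side","wrist"):
    i=cams.camera_info(n);print(n,np.round(i["intrinsics"],1).tolist(),np.round(i["extrinsics"],3).tolist(),[k for k in i])
    im=cams.get_image(n);cv2.imwrite(f"pics/{n}0.png",im)
a=cv2.imread("pics/scene0.png");cv2.imwrite("pics/s0.png",cv2.resize(a,(800,600),interpolation=cv2.INTER_CUBIC))
a=cv2.imread("pics/side0.png");cv2.imwrite("pics/d0.png",cv2.resize(a,(800,600),interpolation=cv2.INTER_CUBIC))
E
```

```text
{'clock': 0.0, 'joint_positions': array([ 1.1941006 ,  0.32182219, -0.07008353,  1.45170233,  0.02260331,
        1.37080728, -0.05691153]), 'joint_vel': array([-0.00029036,  0.00160681,  0.00095994,  0.00031709,  0.00036778,
        0.00040458,  0.00056955]), 'effort': array([ 3.74180272e-04, -4.91288638e+01, -4.03594449e-01, -3.12524521e+01,
       -6.39846898e-02,  4.37054154e-02,  1.48402469e-04]), 'tool_pos': array([ 0.24731661, -0.60044841,  0.20024836]), 'ee_rot': array([-9.46023488e-04,  9.80968172e-01,  1.94166149e-01, -2.40345948e-04]), 'force': array([-1.25806469,  0.91715004,  0.84802376]), 'wrist_torque': array([ 0.01396227,  0.02470319, -0.08809225]), 'finger_force': 0.0, 'finger_gap': 0.08687144959804789} -0.0187
scene [[347.0, 0.0, 253.4], [0.0, 347.0, 189.7], [0.0, 0.0, 1.0]] [[-0.809, 0.454, -0.374, 0.183], [-0.588, -0.619, 0.52, 0.344], [0.004, 0.641, 0.768, 0.808], [0.0, 0.0, 0.0, 1.0]] ['intrinsics', 'extrinsics']
side [[416.0, 0.0, 261.5], [0.0, 416.0, 196.2], [0.0, 0.0, 1.0]] [[0.906, 0.279, -0.319, 0.091], [-0.424, 0.56, -0.712, -0.979], [-0.02, 0.78, 0.625, 0.941], [0.0, 0.0, 0.0, 1.0]] ['intrinsics', 'extrinsics']
wrist [[287.7, 0.0, 258.2], [0.0, 287.7, 191.9], [0.0, 0.0, 1.0]] [[0.38, 0.882, 0.277, 0.324], [-0.925, 0.363, 0.113, -0.569], [-0.001, -0.3, 0.954, 0.385], [0.0, 0.0, 0.0, 1.0]] ['intrinsics', 'extrinsics']
```

View pics/s0.png

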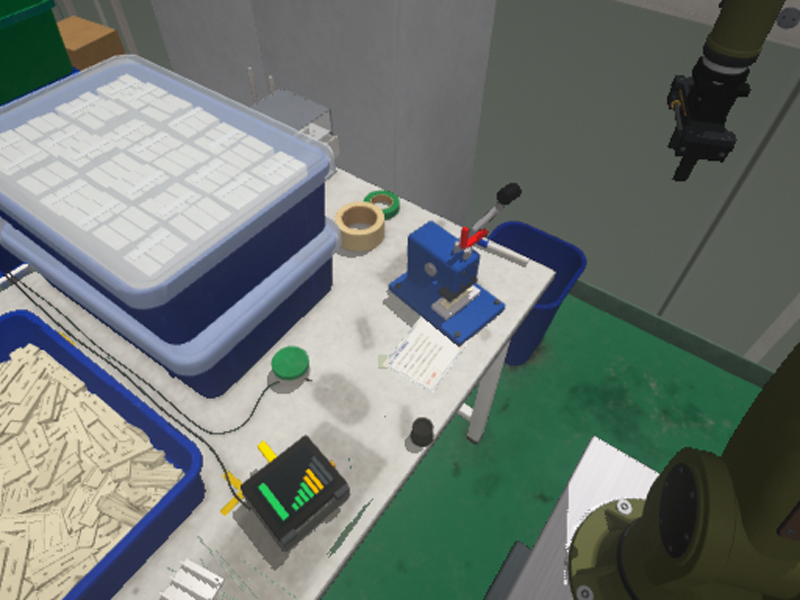

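View pics/d0.png

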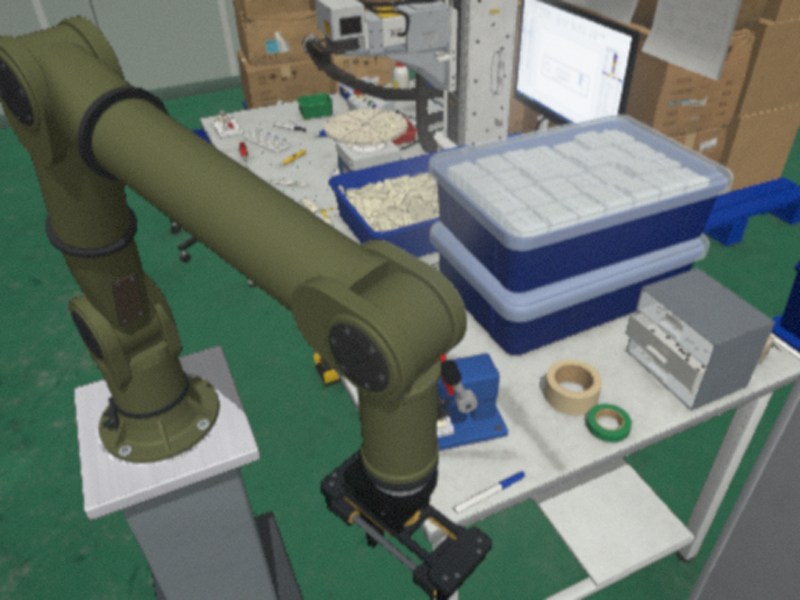

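```bash
python3 - <<'E'
import cv2,numpy as np
a=cv2.imread("pics/scene0.png")
p=cv2.resize(a[265:365,130:230],(600,600),interpolation=cv2.INTER_CUBIC) 
q=cv2.resize(a[110:225,240:355],(600,600),interpolation=cv2.INTER_CUBIC)
cv2.imwrite("pics/c1.png",p);cv2.imwrite("pics/c2.png",q)
E
```

```text
(no output)
```

View pics/c1.png

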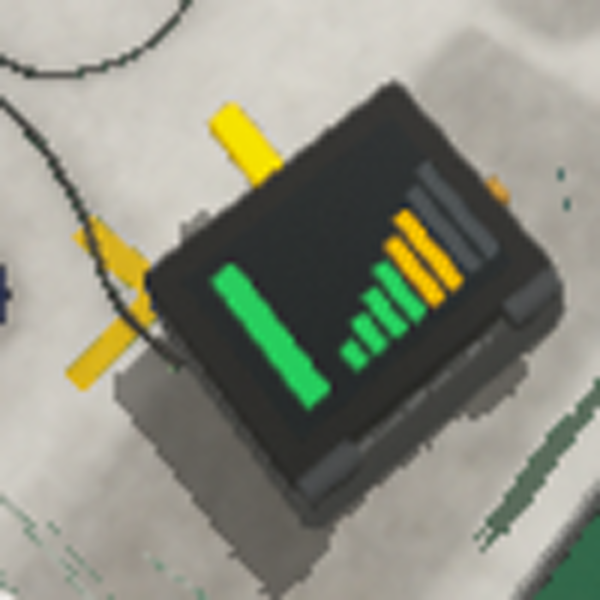

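View pics/c2.png

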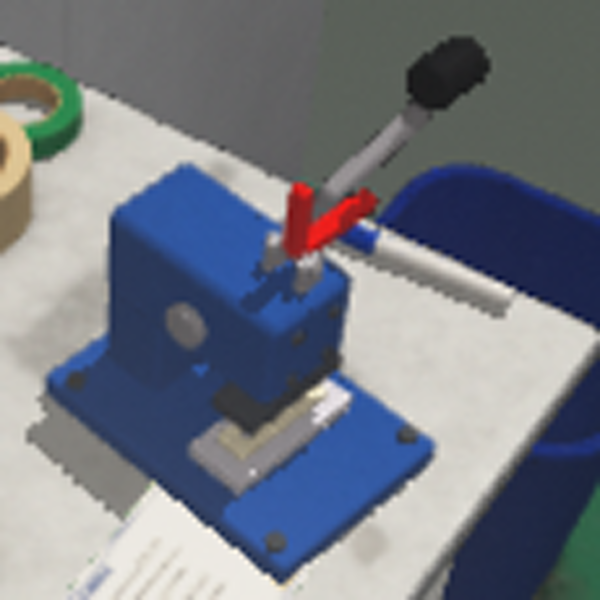

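```bash
cat > h.py <<'E'
import numpy as np,cv2
from cell import sense,cams,r
from scipy.spatial.transform import Rotation as R
def bp(cam,uv,z):
    i=cams.camera_info(cam);K=np.array(i["intrinsics"]);T=np.array(i["extrinsics"])
    d=np.linalg.inv(K)@[uv[0],uv[1],1];d=T[:3,:3]@(d*[1,-1,-1]);o=T[:3,3]
    return o+d*(z-o[2])/d[2]
def pj(cam,p):
    i=cams.camera_info(cam);K=np.array(i["intrinsics"]);T=np.array(i["extrinsics"])
    c=T[:3,:3].T@(np.array(p)-T[:3,3]);q=K@(c*[1,-1,-1]);return q[:2]/q[2]
def pose():
    s=sense();q=s["ee_rot"];return s["tool_pos"],R.from_quat([q[1],q[2],q[3],q[0]])
def to(p,Rt=None):
    t,Rc=pose();d=Rc.inv().apply(np.array(p)-t)/.6
    w=(Rc.inv()*Rt).as_rotvec()/np.deg2rad(45) if Rt is not None else np.zeros(3)
    return np.round(np.r_[w,d],3).tolist()
E
python3 - <<'E'
from h import *
c1=lambda x,y:(130+x/6-.4,265+y/6-.4)
c2=lambda x,y:(240+x/5.217-.4,110+y/5.217-.4)
P=lambda n,uv,z:print(n,np.round(bp("scene",uv,z),4))
for n,x,y in(("RL",150,275),("RR",395,85),("FR",555,265),("FL",312,490)):P(n,c1(x,y),.054)
P("tabtip",c1(226,112),.051);P("tabroot",c1(268,180),.053)
for n,x,y in(("hRL",115,210),("hRR",185,165),("hFL",275,335),("hFR",350,280)):P(n,c2(x,y),.135)
P("tip top",c2(300,188),.196);P("hinge",c2(295,253),.150);P("barend",c2(372,197),.15)
P("grip",c2(448,72),.227);P("markerA",c2(345,228),.01);P("markerB",c2(508,302),.01)
for n,x,y in(("bed",287,580),("bed",435,447),("bed",50,378)):P(n,c2(x,y),.015)
P("loupe",(422/1.5625,430/1.5625),.03);P("tin",(290/1.5625,362/1.5625),.035)
E
```

```text
RL [0.522  0.2394 0.054 ]
RR [0.5    0.1313 0.054 ]
FR [0.405  0.1494 0.054 ]
FL [0.4226 0.2589 0.054 ]
tabtip [0.5464 0.1772 0.051 ]
tabroot [0.5131 0.1878 0.053 ]
hRL [ 0.5774 -0.2429  0.135 ]
hRR [ 0.5669 -0.2947  0.135 ]
hFL [ 0.4602 -0.2165  0.135 ]
hFR [ 0.4493 -0.2723  0.135 ]
tip top [ 0.4771 -0.2565  0.196 ]
hinge [ 0.4759 -0.2585  0.15  ]
barend [ 0.465  -0.3182  0.15  ]
grip [ 0.4468 -0.3418  0.227 ]
markerA [ 0.5246 -0.4244  0.01  ]
markerB [ 0.412  -0.4275  0.01  ]
bed [ 0.4111 -0.1702  0.015 ]
bed [ 0.3916 -0.2971  0.015 ]
bed [ 0.5972 -0.2102  0.015 ]
loupe [0.3705 0.011  0.03  ]
tin [0.6186 0.0421 0.035 ]
```

```bash
python3 - <<'E'
from h import *
a=cv2.imread("pics/side0.png")
cv2.imwrite("pics/c3.png",cv2.resize(a[215:315,265:345],(480,600),interpolation=cv2.INTER_CUBIC))
print("grip side for z", [np.round(bp("side",(288,238),z),3).tolist() for z in(.1,.15,.2,.227,.25)])
print([np.round(bp("scene",(240+448/5.217-.4,110+72/5.217-.4),z),3).tolist() for z in(.1,.15,.2,.227,.25)])
E
```

```text
grip side for z [[0.507, -0.229, 0.1], [0.483, -0.274, 0.15], [0.458, -0.318, 0.2], [0.445, -0.342, 0.227], [0.433, -0.363, 0.25]]
[[0.505, -0.492, 0.1], [0.482, -0.433, 0.15], [0.459, -0.374, 0.2], [0.447, -0.342, 0.227], [0.436, -0.315, 0.25]]
```

View pics/c3.png

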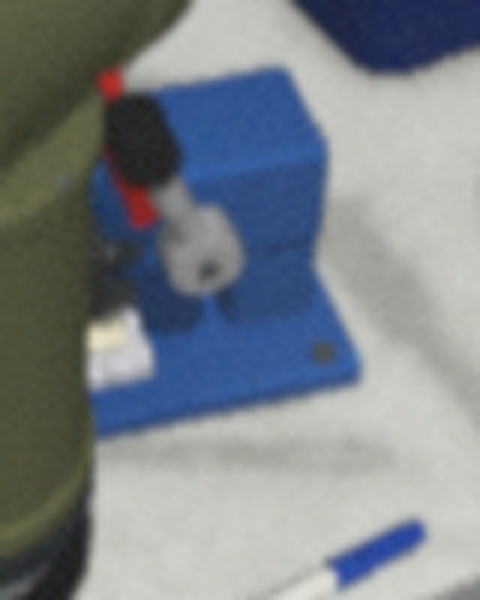

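```bash
cat >> h.py <<'E'
Y=np.deg2rad(-11.4)
RT=R.from_euler('z',Y)*R.from_euler('x',np.pi)
X=np.array([np.cos(Y),np.sin(Y),0]);YY=np.array([-X[1],X[0],0])
GD=.0187
E
python3 -c "
from h import *
print(to([.247,-.6,.34],RT)); print(to([.535,.180,.17],RT))"
```

```text
[-0.002, 0.001, 0.751, -0.0, -0.002, -0.232]
[-0.002, 0.001, 0.751, 0.939, -1.02, 0.052]
```

```bash
python3 -m inch '[[[0,0,0.75,0,0,-0.23,1],[0,0,0.75,0,0,-0.23,0.35],[0,0,0.75,0,0,-0.23,0.35],[0,0,0.75,0,0,-0.23,0.35],[0,0,0.75,0,0,-0.23,0.35],[0,0,0.75,0,0,-0.23,0.35],[0,0,0.75,0,0,-0.23,0.35]]]'; python3 -c "
from h import *
print(to([.40,-.15,.34],RT)); print(to([.535,.180,.17],RT))"
```

```text
clock: 0.73
tool_pos: [0.2475, -0.6007, 0.3386]
ee_rot: [-0.0, 0.995, -0.098, -0.0]
force: [-0.3, 0.6, 0.5]
finger_gap: 0.055
finger_force: 0.0
[-0.001, 0.001, 0.004, 0.103, -0.786, -0.002]
[-0.001, 0.001, 0.004, 0.217, -1.369, 0.282]
```

```bash
python3 -m inch '[[[0,0,0,0.103,-0.786,0,0.35],[0,0,0,0.103,-0.786,0,0.35],[0,0,0,0.103,-0.786,0,0.35],[0,0,0,0.103,-0.786,0,0.35],[0,0,0,0.103,-0.786,0,0.35],[0,0,0,0.103,-0.786,0,0.35],[0,0,0,0.103,-0.786,0,0.35],[0,0,0,0.103,-0.786,0,0.35],[0,0,0,0.103,-0.786,0,0.35],[0,0,0,0.103,-0.786,0,0.35],[0,0,0,0.103,-0.786,0,0.35],[0,0,0,0.103,-0.786,0,0.35]]]'; python3 -c "
from h import *
print(to([.535,.180,.13],RT))"
```

```text
clock: 1.73
tool_pos: [0.4021, -0.1443, 0.3385]
ee_rot: [-0.001, 0.996, -0.094, -0.001]
force: [0.6, 0.8, 0.4]
finger_gap: 0.0308
finger_force: 0.0
[-0.002, 0.002, 0.014, 0.117, -0.572, 0.348]
```

```bash
python3 -m inch '[[[0,0,0,0.117,-0.572,0.348,0.35],[0,0,0,0.117,-0.572,0.348,0.35],[0,0,0,0.117,-0.572,0.348,0.35],[0,0,0,0.117,-0.572,0.348,0.35],[0,0,0,0.117,-0.572,0.348,0.35],[0,0,0,0.117,-0.572,0.348,0.35],[0,0,0,0.117,-0.572,0.348,0.35],[0,0,0,0.117,-0.572,0.348,0.35],[0,0,0,0.117,-0.572,0.348,0.35],[0,0,0,0.117,-0.572,0.348,0.35],[0,0,0,0.117,-0.572,0.348,0.35],[0,0,0,0.117,-0.572,0.348,0.35]]]'; python3 - <<'E'
from h import *
print(to([.535,.180,.030],RT))
im=cams.get_image("wrist");i=cams.camera_info("wrist")
print(pj("wrist",[.535,.18,.049]),pj("wrist",[.4138,.204,.049]),pj("wrist",[.5464,.1772,.051]))
cv2.imwrite("pics/w1.png",im)
E
```

```text
clock: 2.73
tool_pos: [0.5352, 0.1734, 0.1279]
ee_rot: [-0.0, 0.995, -0.096, -0.003]
force: [-0.5, -0.0, -0.0]
finger_gap: 0.0305
finger_force: 0.0
[0.001, 0.007, 0.009, -0.002, -0.011, 0.163]
[250.1468743  194.78671331] [251.1812671  301.91455635] [250.54253963 183.6807814 ]
```

View pics/w1.png

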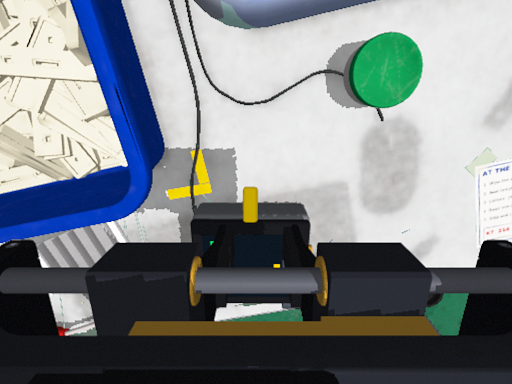

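```bash
python3 -m inch '[[[0,0,0.009,-0.005,-0.011,0.05,0.35],[0,0,0.009,-0.005,-0.011,0.1,0.35],[0,0,0.009,-0.005,-0.011,0.163,0.35],[0,0,0.009,-0.005,-0.011,0.163,0.35],[0,0,0.009,-0.005,-0.011,0.163,0.35],[0,0,0.009,-0.005,-0.011,0.163,0],[0,0,0.009,-0.005,-0.011,0.163,0],[0,0,0.009,-0.005,-0.011,0.163,0],[0,0,0.009,-0.005,-0.011,0.163,0],[0,0,0.009,-0.005,-0.011,0.163,0],[0,0,0.009,-0.005,-0.011,0.163,0]]]'; python3 - <<'E'
from h import *
t,Rc=pose();print(t,Rc.as_matrix().round(3).tolist())
for a in np.linspace(5,50,10)*np.pi/180: print(np.degrees(a).round(),((np.cos(a)-1)*.123/.6).round(3),(-np.sin(a)*.123/.6).round(3))
E
```

```text
clock: 3.7
tool_pos: [0.538, 0.1806, 0.0345]
ee_rot: [-0.002, 0.995, -0.102, 0.002]
force: [3.7, 5.0, 2.8]
finger_gap: 0.0131
finger_force: 30.0
[0.53802847 0.18064446 0.03449222] [[0.979, -0.203, 0.005], [-0.203, -0.979, 0.003], [0.004, -0.004, -1.0]]
5.0 -0.001 -0.018
10.0 -0.003 -0.036
15.0 -0.007 -0.053
20.0 -0.012 -0.07
25.0 -0.019 -0.087
30.0 -0.027 -0.102
35.0 -0.037 -0.118
40.0 -0.048 -0.132
45.0 -0.06 -0.145
50.0 -0.073 -0.157
```

```bash
python3 -m inch '[[[0,0,0,-0.001,0,-0.018,0],[0,0,0,-0.003,0,-0.036,0],[0,0,0,-0.007,0,-0.053,0],[0,0,0,-0.012,0,-0.07,0],[0,0,0,-0.019,0,-0.087,0],[0,0,0,-0.027,0,-0.102,0],[0,0,0,-0.037,0,-0.118,0],[0,0,0,-0.048,0,-0.132,0],[0,0,0,-0.06,0,-0.145,0],[0,0,0,-0.063,0,-0.148,0],[0,0,0,-0.063,0,-0.148,0],[0,0,0,-0.063,0,-0.148,0]]]'; python3 - <<'E'
from h import *
t,Rc=pose();print(t,Rc.as_matrix().round(3).tolist())
im=cams.get_image("scene");cv2.imwrite("pics/s2.png",cv2.resize(im[200:384,80:330],(800,589)))
E
```

```text
clock: 4.7
tool_pos: [0.4979, 0.1886, 0.1216]
ee_rot: [-0.001, 0.995, -0.102, -0.0]
force: [-0.1, 5.1, -0.4]
finger_gap: 0.0118
finger_force: 30.0
[0.49789884 0.18859184 0.12161171] [[0.979, -0.202, -0.001], [-0.202, -0.979, 0.002], [-0.001, -0.002, -1.0]]
```

View pics/s2.png

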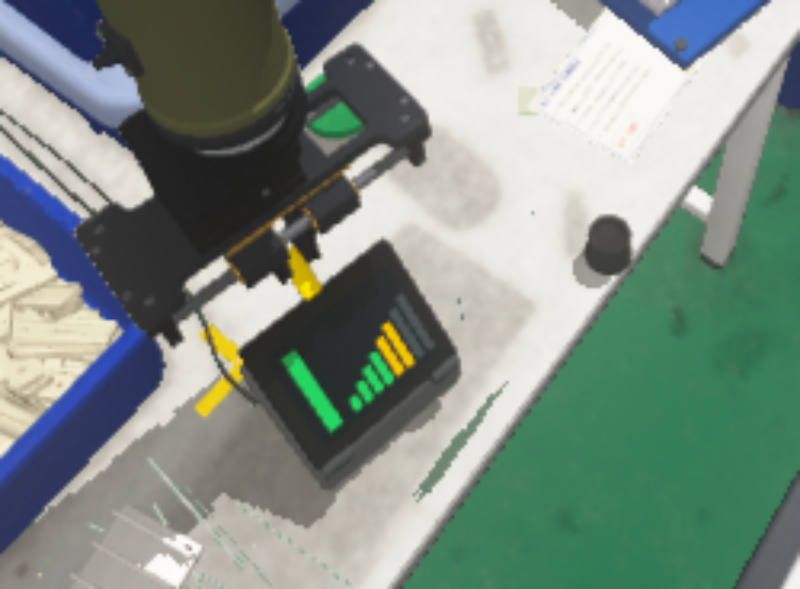

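```bash
python3 -m inch '[[[0,0,0,0,0,0,0.35],[0,0,0,0,0,0,0.35],[0,0,0,0,0,0,0.35],[0,0,0,0,0,0,0.35],[0,0,0,0,0,-0.05,0.35],[0,0,0,0,0,-0.1,0.35],[0,0,0,0,0,-0.2,0.35],[0,0,0,0,0,-0.3,0.35],[0,0,0,0,0,-0.35,0],[0,0,0,0,0,-0.35,0],[0,0,0,0,0,-0.35,0],[0,0,0,0,0,-0.35,0]]]'; python3 - <<'E'
from h import *
im=cams.get_image("scene");cv2.imwrite("pics/s3.png",cv2.resize(im[230:350,130:290],(800,600),interpolation=cv2.INTER_CUBIC))
h=np.array([.4138,.204,.049])
for a in(35,40,45,50,55):
    a=np.deg2rad(a);u=np.cos(a)*X+np.sin(a)*np.array([0,0,1])
    n=-np.sin(a)*X+np.cos(a)*np.array([0,0,1])
    f=lambda p:((pj("scene",p)-[130,230])*5).round().tolist()
    print(np.degrees(a).round(),"RL",f(h+u*.098+n*.005+YY*.058),"RR",f(h+u*.098+n*.005-YY*.058),"tip",f(h+u*.134))
print(to([.40,-.13,.34],RT))
E
```

```text
clock: 5.75
tool_pos: [0.4995, 0.1862, 0.3327]
ee_rot: [0.0, 0.995, -0.103, 0.001]
force: [0.2, -0.5, -1.3]
finger_gap: 0.0117
finger_force: 0.0
35.0 RL [119.0, 393.0] RR [348.0, 216.0] tip [187.0, 231.0]
40.0 RL [123.0, 397.0] RR [354.0, 218.0] tip [192.0, 233.0]
45.0 RL [128.0, 403.0] RR [361.0, 221.0] tip [199.0, 237.0]
50.0 RL [134.0, 410.0] RR [369.0, 226.0] tip [208.0, 243.0]
55.0 RL [141.0, 418.0] RR [378.0, 232.0] tip [218.0, 251.0]
[0.001, 0.0, -0.009, -0.053, 0.549, -0.014]
```

View pics/s3.png

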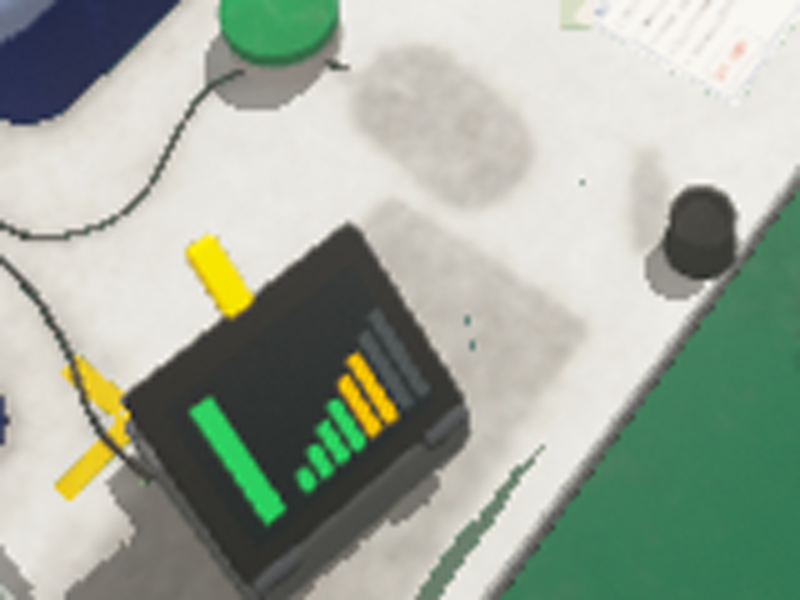

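```bash
python3 -m inch '[[[0,0,-0.5,-0.053,0.549,-0.014,0],[0,0,-1,-0.053,0.549,-0.014,0],[0,0,-1,-0.053,0.549,-0.014,0],[0,0,-1,-0.053,0.549,-0.014,0],[0,0,-1,-0.053,0.549,-0.014,0],[0,0,-1,-0.053,0.549,-0.014,0],[0,0,-1,-0.053,0.549,-0.014,0],[0,0,-1,-0.053,0.549,-0.014,0],[0,0,-1,-0.053,0.549,-0.014,0],[0,0,-1,-0.053,0.549,-0.014,0],[0,0,-1,-0.053,0.549,-0.014,0],[0,0,-1,-0.053,0.549,-0.014,0]]]'; cat >>h.py <<'E'
R9=R.from_euler('z',np.pi/2)*RT
H=np.array([.476,-.2585,0])
E
python3 - <<'E'
from h import *
print(sense()["joint_positions"])
print(to(H-.034*YY+[0,0,.28],R9))
E
```

```text
clock: 6.8
tool_pos: [0.3995, -0.1297, 0.3381]
ee_rot: [-0.001, 0.959, 0.285, -0.001]
force: [0.5, 0.4, 0.5]
finger_gap: 0.0002
finger_force: 0.0
[ 0.71066415 -0.19823987 -0.37996168  1.71789927 -0.07414017  1.6115066
 -0.65844514]
[-0.005, -0.0, -1.011, -0.05, 0.29, 0.096]
```

```bash
python3 -m inch '[[[0,0,-0.5,-0.05,0.29,0.096,0],[0,0,-1,-0.05,0.29,0.096,0],[0,0,-1,-0.05,0.29,0.096,0],[0,0,-1,-0.05,0.29,0.096,0],[0,0,-1,-0.05,0.29,0.096,0],[0,0,-1,-0.05,0.29,0.096,0],[0,0,-1,-0.05,0.29,0.096,0],[0,0,-1,-0.05,0.29,0.096,0],[0,0,-1,-0.05,0.29,0.096,0],[0,0,-1,-0.05,0.29,0.096,0]]]'
python3 - <<'E'
from h import *
print(to(H-.034*YY+[0,0,.168],R9))
print(to(H+.017*YY+[0,0,.168],R9))
im=cams.get_image("scene");cv2.imwrite("pics/s4.png",cv2.resize(im[60:210,220:420],(800,600),interpolation=cv2.INTER_CUBIC))
print((pj("scene",H+[0,0,.15])-[220,60])*4,(pj("scene",H+[0,0,.196])-[220,60])*4)
E
```

```text
clock: 7.63
tool_pos: [0.4713, -0.29, 0.2821]
ee_rot: [-0.0, 0.776, 0.631, 0.0]
force: [-0.8, -0.3, -0.3]
finger_gap: 0.0004
finger_force: 0.0
[-0.0, -0.0, -0.007, -0.004, -0.003, 0.19]
[-0.0, -0.0, -0.007, 0.081, -0.003, 0.19]
[304.44622536 392.37480459] [311.5236686  341.54216219]
```

View pics/s4.png

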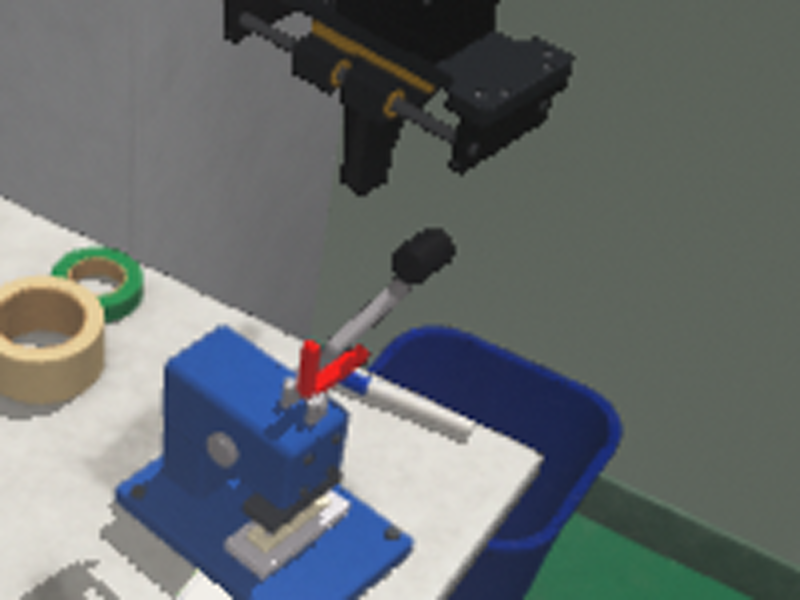

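```bash
python3 -m inch '[[[0,0,0,0.008,-0.003,0.06,0],[0,0,0,0.008,-0.003,0.12,0],[0,0,0,0.008,-0.003,0.16,0],[0,0,0,0.008,-0.003,0.19,0],[0,0,0,0.008,-0.003,0.19,0],[0,0,0,0.02,-0.003,0.19,0],[0,0,0,0.035,-0.003,0.19,0],[0,0,0,0.05,-0.003,0.19,0],[0,0,0,0.065,-0.003,0.19,0],[0,0,0,0.08,-0.003,0.19,0],[0,0,0,0.086,-0.003,0.19,0],[0,0,0,0.086,-0.003,0.19,0]]]'
python3 - <<'E'
from h import *
t,_=pose();print(t, (t-H)@X,(t-H)@YY)
im=cams.get_image("scene");cv2.imwrite("pics/s5.png",cv2.resize(im[60:210,220:420],(800,600),interpolation=cv2.INTER_CUBIC))
E
```

```text
clock: 8.68
tool_pos: [0.4812, -0.2381, 0.1697]
ee_rot: [0.001, 0.775, 0.632, 0.001]
force: [0.4, 1.6, 2.6]
finger_gap: 0.0005
finger_force: 1.1
[ 0.48118784 -0.23809399  0.16972554] 0.0010520892475301398 0.021028832456828354
```

View pics/s5.png

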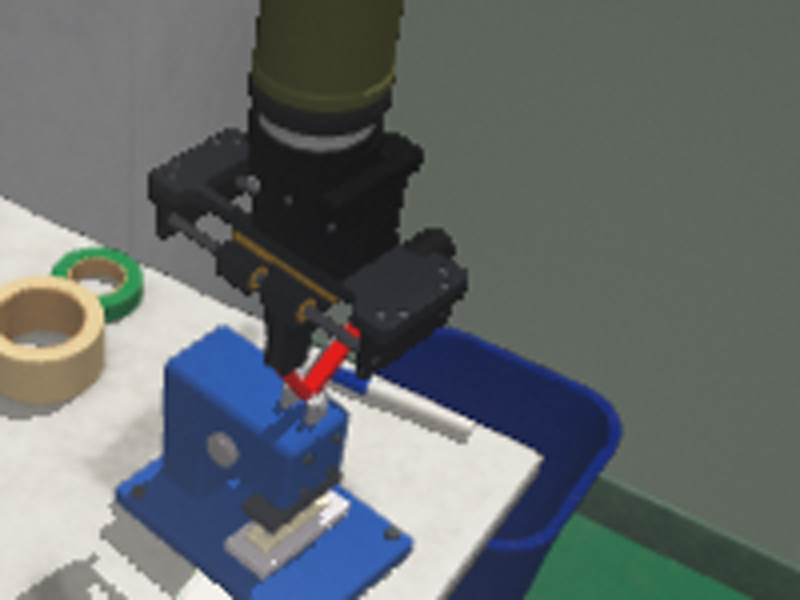

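```bash
python3 - <<'E'
from h import *
for a in(0,.5,.7,.9,1.1,1.3,1.45):
    e=H+[0,0,.15]+.06*(-np.cos(a)*YY+np.sin(a)*np.array([0,0,1]))
    t=H+[0,0,.15]+.046*(np.sin(a)*YY+np.cos(a)*np.array([0,0,1]))
    print(a,(pj("scene",e)-[220,60])*4,(pj("scene",t)-[220,60])*4)
E
```

```text
0 [364.05433781 350.70495084] [311.5236686  341.54216219]
0.5 [362.43457731 324.26142327] [287.13643546 363.96739286]
0.7 [357.59647663 317.73970509] [278.256218   375.40606285]
0.9 [350.48296145 314.10978813] [270.49364584 387.51200776]
1.1 [341.32004479 313.62253609] [264.18838034 399.73741718]
1.3 [330.44467368 316.39706597] [259.60175259 411.5390464 ]
1.45 [321.42604714 320.60374977] [257.3962243  419.80466975]
```

```bash
python3 -m inch '[[[0,0,0,-0.01,0,0,0],[0,0,0,-0.01,0,0,0],[0,0,0,-0.01,0,0,0],[0,0,0,-0.01,0,-0.06,0],[0,0,0,-0.01,0,-0.12,0],[0,0,0,-0.01,0,-0.18,0],[0,0,0,-0.01,0,-0.24,0],[0,0,0,-0.01,0,-0.25,0],[0,0,0,-0.01,0,-0.25,0]]]'
python3 - <<'E'
from h import *
t,_=pose()
im=cams.get_image("scene").astype(int)
m=((im[...,2]>120)&(im[...,1]<70)&(im[...,0]<70));m=m[60:210,220:420]
v,u=np.nonzero(m);
print("n",len(u));
for row in sorted(set(v)):print(row*4,(u[v==row].min()*4,u[v==row].max()*4),end=' ')
print()
for n in("grip",):
    p=pj("scene",[.446,-.342,.227]);g=im[int(p[1])-12:int(p[1])+13,int(p[0])-12:int(p[0])+13].max(2)<60
    b,a=np.nonzero(g);print(p,a.mean()-12+int(p[0]),b.mean()-12+int(p[1]),len(a))
print(to([.446,-.342,.34],RT),sense()["joint_positions"])
E
```

```text
clock: 9.48
tool_pos: [0.4797, -0.2475, 0.3218]
ee_rot: [0.003, 0.776, 0.631, 0.001]
force: [0.6, 0.7, -0.5]
finger_gap: 0.0005
finger_force: 0.0
n 120
324 (np.int64(356), np.int64(356)) 328 (np.int64(352), np.int64(364)) 332 (np.int64(348), np.int64(364)) 336 (np.int64(344), np.int64(364)) 340 (np.int64(340), np.int64(360)) 344 (np.int64(336), np.int64(356)) 348 (np.int64(332), np.int64(352)) 352 (np.int64(328), np.int64(348)) 356 (np.int64(324), np.int64(344)) 360 (np.int64(284), np.int64(340)) 364 (np.int64(284), np.int64(336)) 368 (np.int64(288), np.int64(336)) 372 (np.int64(292), np.int64(332)) 376 (np.int64(296), np.int64(328)) 380 (np.int64(296), np.int64(324)) 384 (np.int64(296), np.int64(320)) 388 (np.int64(300), np.int64(316)) 392 (np.int64(300), np.int64(308)) 396 (np.int64(304), np.int64(304)) 
[325.77977399 123.48831732] 325.1910828025478 123.52229299363057 157
[0.003, -0.001, 1.991, -0.166, -0.021, -0.035] [ 0.72064454  0.0637907  -0.30960913  1.52380231  0.01990077  1.55485665
  0.20535711]
```

```bash
python3 - <<'E'
from h import *
T=np.array([.4812,-.2381,.1697])
print("tcp",(pj("scene",T)-[220,60])*4,"edges",[((pj("scene",T+a*YY+b*X)-[220,60])*4).round().tolist() for a in(-.0095,.0095) for b in(-.015,.015)])
im=cv2.imread("pics/s5.png").astype(int)
m=((im[...,2]>120)&(im[...,1]<70)&(im[...,0]<70))
for row in range(300,420,4):
    u=np.nonzero(m[row])[0]
    if len(u):print(row,u.min(),u.max(),len(u),end=' | ')
d=(im.max(2)<45)
print()
for row in range(320,400,5):
    u=np.nonzero(d[row,230:330])[0]
    if len(u):print(row,230+u.min(),230+u.max(),len(u),end=' | ')
E
```

```text
tcp [284.19631901 385.43337867] edges [[311.0, 391.0], [278.0, 367.0], [291.0, 405.0], [257.0, 380.0]]
324 348 349 2 | 328 345 355 11 | 332 349 359 11 | 336 354 358 5 | 340 336 337 2 | 344 332 343 12 | 348 327 347 21 | 352 323 348 26 | 356 321 344 24 | 360 318 341 24 | 364 315 338 24 | 368 312 335 24 | 372 293 332 26 | 376 288 329 33 | 380 285 327 40 | 384 289 323 35 | 388 294 322 29 | 392 298 317 20 | 396 302 309 8 | 
320 266 294 29 | 325 269 317 49 | 330 269 313 45 | 335 270 309 40 | 340 270 310 41 | 345 269 307 39 | 350 268 305 38 | 355 266 304 39 | 360 265 302 38 | 365 273 298 26 | 370 280 289 10 |
```

```bash
python3 - <<'E'
from h import *
T=np.array([.4713,-.29,.2821])
print("tcp",(pj("scene",T)-[220,60])*4,"edges",[((pj("scene",T+a*YY+b*X)-[220,60])*4).round().tolist() for a in(-.0095,.0095) for b in(-.015,.015)])
# fit catch angle + hinge height in current image
im=cv2.imread("pics/s4.png").astype(int);d=im.max(2)<60
for row in range(100,205,6):
    u=np.nonzero(d[row,300:450])[0]
    if len(u):print(row,300+u.min(),300+u.max(),len(u),end=' | ')
t=sense()["tool_pos"];print(t)
im=cams.get_image("scene");c=cv2.resize(im[60:210,220:420],(800,600),interpolation=cv2.INTER_CUBIC).astype(int)
m=((c[...,2]>120)&(c[...,1]<70)&(c[...,0]<70))
print()
for row in range(300,440,5):
    u=np.nonzero(m[row])[0]
    if len(u):
        k=np.split(u,np.nonzero(np.diff(u)>2)[0]+1);print(row,[(q[0],q[-1]) for q in k],end=' | ')
E
```

```text
tcp [359.8954732  211.00785398] edges [[389.0, 216.0], [352.0, 193.0], [368.0, 229.0], [331.0, 206.0]]
100 340 449 76 | 106 344 449 76 | 112 344 422 59 | 118 344 430 84 | 124 344 442 78 | 130 344 449 82 | 136 344 449 66 | 142 344 449 53 | 148 344 392 49 | 154 344 390 47 | 160 344 390 47 | 166 340 449 53 | 172 340 386 47 | 178 340 386 47 | 184 347 380 34 | 190 352 370 19 | [ 0.47868171 -0.24708436  0.31918899]

325 [(np.int64(356), np.int64(358))] | 330 [(np.int64(350), np.int64(367))] | 335 [(np.int64(346), np.int64(367))] | 340 [(np.int64(341), np.int64(364))] | 345 [(np.int64(336), np.int64(359))] | 350 [(np.int64(331), np.int64(354))] | 355 [(np.int64(325), np.int64(349))] | 360 [(np.int64(286), np.int64(293)), (np.int64(322), np.int64(347))] | 365 [(np.int64(285), np.int64(300)), (np.int64(317), np.int64(341))] | 370 [(np.int64(289), np.int64(303)), (np.int64(313), np.int64(338))] | 375 [(np.int64(290), np.int64(333))] | 380 [(np.int64(293), np.int64(293)), (np.int64(296), np.int64(330))] | 385 [(np.int64(298), np.int64(324))] | 390 [(np.int64(300), np.int64(320))] | 395 [(np.int64(303), np.int64(310))] |
```

```bash
cat >>h.py <<'E'
def catch():
    im=cams.get_image("scene");c=cv2.resize(im[60:210,220:420],(800,600),interpolation=cv2.INTER_CUBIC).astype(int)
    m=((c[...,2]>120)&(c[...,1]<70)&(c[...,0]<70))
    for row in range(300,440,5):
        u=np.nonzero(m[row])[0]
        if len(u):
            k=np.split(u,np.nonzero(np.diff(u)>2)[0]+1);print(row,[(int(q[0]),int(q[-1])) for q in k],end=' | ')
    print()
E
python3 -c "
from h import *
for y,z in((-.003,.2),(-.003,.16),(.02,.16)):print(to(H+y*YY+[0,0,z],R9))"
```

```text
[-0.001, -0.0, -0.009, -0.025, 0.001, 0.196]
[-0.001, -0.0, -0.009, -0.025, 0.001, 0.263]
[-0.001, -0.0, -0.009, 0.013, 0.001, 0.263]
```

```bash
python3 -m inch '[[[0,0,0,-0.025,0,0.06,0],[0,0,0,-0.025,0,0.12,0],[0,0,0,-0.025,0,0.18,0],[0,0,0,-0.025,0,0.22,0],[0,0,0,-0.025,0,0.24,0],[0,0,0,-0.025,0,0.255,0],[0,0,0,-0.025,0,0.255,0]]]'
python3 -c "
from h import *
t,_=pose();print((t-H)@X,(t-H)@YY);catch()
print(to(H+.022*YY+[0,0,.16],R9))"
```

```text
clock: 10.17
tool_pos: [0.474, -0.2605, 0.1631]
ee_rot: [-0.002, 0.776, 0.631, -0.001]
force: [-0.7, -0.0, 0.6]
finger_gap: 0.0004
finger_force: 0.0
-0.0015263221109292808 -0.0023616649807008915
325 [(354, 357)] | 330 [(350, 361)] | 335 [(346, 367)] | 340 [(341, 365)] | 345 [(335, 359)] | 350 [(334, 354)] | 355 [(330, 349)] | 360 [(286, 297), (323, 347)] | 365 [(285, 301), (317, 341)] | 370 [(289, 304), (312, 338)] | 375 [(290, 333)] | 380 [(293, 293), (296, 330)] | 385 [(297, 324)] | 390 [(299, 320)] | 395 [(302, 310)] | 
[-0.001, -0.0, -0.008, 0.041, 0.0, 0.008]
```

```bash
python3 -m inch '[[[0,0,0,0,0,0.006,0],[0,0,0,0.008,0,0.012,0],[0,0,0,0.02,0,0.012,0],[0,0,0,0.03,0,0.012,0],[0,0,0,0.041,0,0.012,0],[0,0,0,0.041,0,0.012,0]]]'
python3 -c "
from h import *
t,_=pose();print((t-H)@X,(t-H)@YY);catch()"
```

```text
clock: 10.72
tool_pos: [0.4812, -0.2347, 0.1587]
ee_rot: [0.0, 0.775, 0.632, 0.001]
force: [-0.1, 0.5, 0.5]
finger_gap: 0.0003
finger_force: 0.1
0.00037780823138795885 0.024375851991017532
320 [(336, 337)] | 325 [(332, 343)] | 330 [(328, 343)] | 335 [(327, 342)] | 340 [(331, 341)] | 345 [(340, 342)] | 350 [(320, 321)] | 355 [(317, 327)] | 360 [(313, 332)] | 365 [(312, 330)] | 370 [(308, 327)] | 375 [(304, 325)] | 380 [(301, 322)] | 385 [(290, 292), (300, 318)] | 390 [(266, 274), (284, 317)] | 395 [(266, 311)] | 400 [(275, 276), (279, 305)] |
```

```bash
python3 -m inch '[[[0,0,0,-0.008,0,0,0],[0,0,0,-0.012,0,0,0],[0,0,0,-0.012,0,-0.06,0],[0,0,0,-0.012,0,-0.12,0],[0,0,0,-0.012,0,-0.18,0],[0,0,0,-0.012,0,-0.24,0],[0,0,0,-0.012,0,-0.3,0.55],[0,0,0,-0.012,0,-0.34,0.55],[0,0,0,-0.012,0,-0.34,0.55]]]'
python3 -c "
from h import *
catch();p=H-.034*X*0
print(to([.446,-.342,.36],RT))"
```

```text
clock: 11.52
tool_pos: [0.4806, -0.2455, 0.3683]
ee_rot: [0.005, 0.776, 0.63, 0.002]
force: [1.1, 1.3, -0.1]
finger_gap: 0.0131
finger_force: 0.0
315 [(336, 348)] | 320 [(334, 354)] | 325 [(332, 353)] | 330 [(329, 350)] | 335 [(327, 347)] | 340 [(324, 344)] | 345 [(320, 342)] | 350 [(319, 339)] | 355 [(317, 336)] | 360 [(313, 334)] | 365 [(311, 330)] | 370 [(308, 326)] | 375 [(305, 325)] | 380 [(303, 322)] | 385 [(300, 318)] | 390 [(266, 316)] | 395 [(266, 311)] | 400 [(275, 276), (279, 296), (305, 305)] | 
[0.007, -0.004, 1.991, -0.169, -0.022, 0.009]
```

```bash
python3 -m inch '[[[0,0,0.5,-0.17,-0.022,0,0.55],[0,0,1,-0.17,-0.022,0,0.55],[0,0,1,-0.17,-0.022,0,0.55],[0,0,1,-0.17,-0.022,0,0.55],[0,0,1,-0.17,-0.022,0,0.55],[0,0,1,-0.17,-0.022,0,0.55],[0,0,1,-0.17,-0.022,0,0.55],[0,0,1,-0.17,-0.022,0,0.55],[0,0,1,-0.17,-0.022,0,0.55]]]'
python3 -c "
from h import *
print(to([.446,-.342,.32],RT))"
```

```text
clock: 12.32
tool_pos: [0.4445, -0.3413, 0.3607]
ee_rot: [-0.001, 0.958, 0.286, -0.001]
force: [0.1, 1.4, -0.4]
finger_gap: 0.0476
finger_force: 0.0
[-0.002, 0.002, 0.993, 0.001, 0.002, 0.068]
```

```bash
python3 -m inch '[[[0,0,0.5,0.001,0.002,0,0.55],[0,0,0.993,0.001,0.002,0,0.55],[0,0,0.993,0.001,0.002,0,0.55],[0,0,0.993,0.001,0.002,0,0.55],[0,0,0.993,0.001,0.002,0,0.55],[0,0,0.993,0.001,0.002,0,0.55],[0,0,0.993,0.001,0.002,0.04,0.55],[0,0,0.993,0.001,0.002,0.068,0.55],[0,0,0.993,0.001,0.002,0.068,0.55]]]'
python3 -c "
from h import *
print(to([.446,-.342,.204],RT))"
```

```text
clock: 13.07
tool_pos: [0.4445, -0.3409, 0.317]
ee_rot: [-0.002, 0.995, -0.099, -0.003]
force: [-0.5, -0.2, -1.1]
finger_gap: 0.0479
finger_force: 0.0
[-0.004, 0.008, 0.0, 0.004, 0.002, 0.188]
```

Descend around the grip, close.

```bash
python3 -m inch '[[[0,0,0,0.003,0.002,0.05,0.55],[0,0,0,0.003,0.002,0.1,0.55],[0,0,0,0.003,0.002,0.14,0.55],[0,0,0,0.003,0.002,0.17,0.55],[0,0,0,0.003,0.002,0.188,0.55],[0,0,0,0.003,0.002,0.188,0.55],[0,0,0,0.003,0.002,0.188,0],[0,0,0,0.003,0.002,0.188,0],[0,0,0,0.003,0.002,0.188,0],[0,0,0,0.003,0.002,0.188,0],[0,0,0,0.003,0.002,0.188,0],[0,0,0,0.003,0.002,0.188,0]]]'
python3 - <<'E'
from h import *
t,Rc=pose();print(t,sense()["force"])
a0=np.deg2rad(20)
for k in np.arange(.1,1.2,.1):
    a=a0+k;print(round(k,1),((-np.sin(a)+np.sin(a0))*.135/.6).round(3),((-np.cos(a)+np.cos(a0))*.135/.6).round(3))
E
```

```text
clock: 14.07
tool_pos: [0.4489, -0.3428, 0.2103]
ee_rot: [0.0, 0.995, -0.099, 0.001]
force: [0.5, 2.1, 6.0]
finger_gap: 0.0338
finger_force: 30.0
[ 0.44894553 -0.34282158  0.21031977] [0.47389068 2.07231266 5.96860066]
0.1 -0.021 0.009
0.2 -0.04 0.02
0.3 -0.059 0.032
0.4 -0.076 0.047
0.5 -0.092 0.063
0.6 -0.106 0.08
0.7 -0.118 0.099
0.8 -0.128 0.119
0.9 -0.137 0.14
1.0 -0.143 0.162
1.1 -0.146 0.184
```

```bash
python3 -m inch '[[[0,0,0,-0.01,0,0.004,0],[0,0,0,-0.021,0,0.009,0],[0,0,0,-0.04,0,0.02,0],[0,0,0,-0.059,0,0.032,0],[0,0,0,-0.076,0,0.047,0],[0,0,0,-0.092,0,0.063,0],[0,0,0,-0.106,0,0.08,0],[0,0,0,-0.118,0,0.099,0],[0,0,0,-0.128,0,0.119,0],[0,0,0,-0.137,0,0.14,0],[0,0,0,-0.143,0,0.162,0],[0,0,0,-0.143,0,0.162,0]]]'
python3 - <<'E'
from h import *
t,Rc=pose();d=t-[.4489,-.3428,.2103];print(d@X/.6,d@YY/.6,d[2]/.6,sense()["force"]);catch()
P=np.array([.446,-.342,.227])+.0462*X-[0,0,.1269]
g=t+[0,0,GD]-P;print(np.arctan2(-g@X,g[2])-np.deg2rad(20),np.linalg.norm(g))
E
```

```text
clock: 15.07
tool_pos: [0.3606, -0.3258, 0.1103]
ee_rot: [-0.001, 0.995, -0.1, -0.002]
force: [-5.8, 4.0, 8.0]
finger_gap: 0.0336
finger_force: 30.0
-0.14981440779009672 -0.0012695253236214388 -0.16662047260622015 [-5.82525661  3.99524361  8.00503029]
315 [(336, 348)] | 320 [(334, 355)] | 325 [(332, 352)] | 330 [(329, 350)] | 335 [(327, 345)] | 340 [(324, 343)] | 345 [(320, 340)] | 350 [(319, 338)] | 355 [(317, 337)] | 360 [(313, 332)] | 365 [(311, 330)] | 370 [(308, 326)] | 375 [(305, 325)] | 380 [(303, 322)] | 385 [(300, 318)] | 390 [(266, 317)] | 395 [(266, 311)] | 400 [(275, 297), (302, 302), (305, 305)] | 
1.007701357020343 0.13619876463436392
```

```bash
python3 -m inch '[[[0,0,0,-0.001,0,0.008,0],[0,0,0,-0.002,0,0.016,0],[0,0,0,-0.002,0,0.022,0],[0,0,0,-0.002,0,0.022,0],[0,0,0,-0.002,0,0.022,0],[0,0,0,-0.002,0,0.022,0],[0,0,0,-0.002,0,0.022,0],[0,0,0,-0.002,0,0.022,0]]]'
python3 - <<'E'
from h import *
t,Rc=pose();P=np.array([.446,-.342,.227])+.0462*X-[0,0,.1269]
g=t+[0,0,GD]-P;print(np.arctan2(-g@X,g[2])-np.deg2rad(20),np.linalg.norm(g),sense()["force"])
E
```

```text
clock: 15.78
tool_pos: [0.3592, -0.3256, 0.1006]
ee_rot: [-0.001, 0.995, -0.1, -0.003]
force: [-12.7, 8.6, 22.1]
finger_gap: 0.0337
finger_force: 30.0
1.0800225499553833 0.13592801958591877 [-12.66162243   8.62626463  22.13639974]
```

```bash
python3 -m inch '[[[0,0,0,0,0,0,0],[0,0,0,0,0,0,0],[0,0,0,0,0,0,0],[0,0,0,0,0,0,0],[0,0,0,0,0,0,0],[0,0,0,0,0,0,0]]]'
python3 - <<'E'
from h import *
im=cams.get_image("scene");a=cv2.resize(im[230:350,130:290],(800,600),interpolation=cv2.INTER_CUBIC);b=cv2.imread("pics/s3.png")
print("readout/tin/loupe diff px",(cv2.absdiff(a,b).max(2)>50).sum())
o=cv2.imread("pics/scene0.png");p=[pj("scene",[x,-.426,.01]) for x in(.41,.52)];print(p)
u0,u1=int(min(q[0] for q in p))-5,int(max(q[0] for q in p))+6;v0,v1=int(min(q[1] for q in p))-5,int(max(q[1] for q in p))+6
print("marker diff",(cv2.absdiff(im,o)[v0:v1,u0:u1].max(2)>50).sum(),(v1-v0)*(u1-u0))
catch()
E
```

```text
clock: 16.28
tool_pos: [0.3592, -0.3256, 0.1006]
ee_rot: [-0.001, 0.995, -0.1, -0.003]
force: [-12.5, 8.3, 21.8]
finger_gap: 0.0341
finger_force: 30.0
readout/tin/loupe diff px 23004
[array([337.32042087, 168.03543113]), array([307.1915082 , 153.60410477])]
marker diff 300 1066
315 [(336, 348)] | 320 [(334, 355)] | 325 [(332, 352)] | 330 [(329, 350)] | 335 [(327, 345)] | 340 [(324, 343)] | 345 [(320, 340)] | 350 [(319, 338)] | 355 [(317, 337)] | 360 [(313, 333)] | 365 [(311, 330)] | 370 [(308, 326)] | 375 [(305, 325)] | 380 [(303, 322)] | 385 [(300, 318)] | 390 [(266, 316)] | 395 [(266, 311)] | 400 [(275, 297), (302, 302), (305, 305)] |
```

```bash
python3 - <<'E'
from h import *
im=cams.get_image("scene");a=cv2.resize(im[230:350,130:290],(800,600),interpolation=cv2.INTER_CUBIC);b=cv2.imread("pics/s3.png")
d=(cv2.absdiff(a,b).max(2)>50)
n,l,s,c=cv2.connectedComponentsWithStats(d.astype(np.uint8))
for i in range(1,n):
    if s[i,4]>150:print(s[i].tolist(),a[l==i].mean(0).round(),b[l==i].mean(0).round())
o=cv2.imread("pics/scene0.png")
d=(cv2.absdiff(im,o)[148:174,302:343].max(2)>50)
n,l,s,c=cv2.connectedComponentsWithStats(d.astype(np.uint8))
for i in range(1,n):
    if s[i,4]>5:print("mk",s[i].tolist(),im[148:174,302:343][l==i].mean(0).round(),o[148:174,302:343][l==i].mean(0).round())
for nm,f in(("now",im),("old",o)):
    h=cv2.cvtColor(f,cv2.COLOR_BGR2HSV);w=(f.min(2)>150)&(h[...,1]<50);w[:140]=0;w[178:]=0;w[:,:306]=0;w[:,342:]=0
    v,u=np.nonzero(w);print(nm,len(u),u.mean(),v.mean(),u.max(),v.max())
E
```

```text
[629, 20, 171, 235, 21593] [130. 136. 138.] [223. 228. 230.]
[684, 277, 39, 49, 620] [117. 122. 123.] [193. 198. 200.]
[0, 548, 32, 52, 789] [201. 209. 212.] [137. 143. 146.]
mk [0, 0, 10, 9, 58] [119.  99. 103.] [ 41.  40. 165.]
mk [5, 8, 36, 18, 236] [58. 57. 57.] [174. 180. 183.]
now 384 319.015625 170.03125 341 177
old 538 321.67843866171006 168.95724907063197 341 177
```

```bash
python3 -c "
from cell import job_done;print(job_done())"
```

```text
the job is handed in; nothing more can be done
None
```

The display is at about 45°, the catch is flipped up to about 1.05 rad, and the lever is held at its stop with a 30 N grip. The job was handed in at about 16.4 s; the hand-in returned no verdict. In the last image the loupe, tin and display were unmoved, but the gripper hid the marker, so I could not confirm it; the arm never came near it.

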